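# Set the carton guide and lock its wing nut

## Task

Set up the packing conveyor for this carton: slide the loose side guide in towards the robot until it holds the carton square against the fixed rail with no play, and then lock the guide by turning its wing nut clockwise, in as many short arcs as it takes, until it is fully tight. Do not knock the photo-eye or disturb the other things lying around.

Things in the scene. Friction and masses are not known exactly. Their poses are not given: they have to be found in the camera images.
- conveyor: bench-top roller conveyor, 800 mm long, fixed. Origin at bench level, mid-length; x across the lane away from the robot, y along it. Stiff-turning rollers (axes along x) from x = -140 to 90 mm, tops 82 mm above the bench. Far side frame x = 92 to 132 mm, top at 78 mm; on it, at y = 0, a 40 mm wide aluminium T-slot arm along x from 93 to 268 mm, top at 104 mm, along which the guide's foot slides.
- rail_face (a point): fixed steel rail on the robot's side of the lane, 400 mm long, top 142 mm above the bench: point mid-length on its lane face, 114 mm above the bench. x points squarely out of the face towards the side guide, y along the rail. Bolted down at a different place each time.
- carton: open cardboard tray packed with small boxes, 170 mm wide (x), 240 mm long (y), 68 mm high, 0.4 to 0.85 kg, loose on the rollers between rail and guide; origin at the centre of its underside. Starts with its near side about 10 to 15 mm off the rail and up to 4 degrees askew.
- guide (a joint): travel (m) of the side guide towards the robot from fully out (0); end stop at 0.095. It slides with 2 to 3 N and stays where it is left while the nut is slack; the tight nut clamps it, so that it takes about 9 N to shift.
- guide_face (a point): middle of the guide's carton-side face (white wear strip on an upright steel web 200 mm long, from 90 to 172 mm above the bench); this point is 114 mm above the bench, 58 mm inboard (towards the carton) of the nut's axis. Axes as the conveyor's.
- guide_lip (a point): the guide's top lip reaches 26 mm back from the web towards the nut and ends in a downturned edge, 150 to 172 mm above the bench, 200 mm long. This point is the middle of the edge's outboard face, 161 mm above the bench, 26 mm inboard of the nut's axis; the guide can be pushed in here, above the wings. Axes as the conveyor's.
- guide_foot (a point): point on the nut's axis on top of the guide's 5 mm foot plate, 109 mm above the bench. The foot reaches 45 mm outboard and 55 mm to each side. Two upright triangular gussets stand on it, inner faces 52 mm to each side of the axis, sloping from 168 mm above the bench at the web to 114 mm, 42 mm outboard. Axes as the conveyor's.
- nut (a joint): turn (rad) of the steel wing nut, growing clockwise seen from above = tightening. It stops dead at 6.0, fully tight; from about 4.6 on it clamps the foot. Drag about 0.06 N m, rising to 0.1 when tight; it stays where it is left and sinks 1.75 mm a turn. It moves along with the guide.
- nut_grip (a point): point on the nut's upright axis at mid-height of its wings, about 132 mm above the bench; x along the two opposite wings. Each wing is an upright round ear 23 mm across, 8 mm thick, its middle 21 mm and its tip 32.5 mm from the axis; tops 145 mm above the bench. Hub and bolt end between them 25 mm and 12 mm across. Wings pass under the lip, but from above are reached only outboard of it.
- photo_eye: photo-electric sensor (black housing 22 x 18 x 48 mm on a steel angle 40 mm wide) fixed on the far side frame beside the guide, on either side; origin under its foot at 78 mm above the bench, top 88 mm above the origin. Must not be knocked.
- terminal_box: grey terminal box 36 x 60 x 55 mm fixed on the far side frame on the other side of the guide; origin under its foot at 78 mm above the bench
- spare_carton: closed carton 100 x 90 x 70 mm, loose on the rollers further along the lane; origin at its underside. To be left alone.
- tape_roll: roll of packing tape, 100 mm across, 48 mm high, lying on the rollers at the other end of the lane; origin at its underside. To be left alone.
- spray_bottle: white plastic bottle 56 mm across, 165 mm high, standing on the bench beyond the conveyor; origin at its underside. To be left alone.
- handset: black cordless handset 48 x 150 x 22 mm lying on the bench beyond the conveyor; origin at its underside. To be left alone.

How it is judged (in metres and radians):
On the way, in this order (a step that is already met when the one before it is completed fails the run):
1. the guide holds the carton against the fixed rail, with the nut still slack (x of guide_face in the frame of rail_face below 0.175 m and x of carton in the frame of rail_face below 0.09 m and value of joint nut below 5 rad), for 0.2 s.
2. the wing nut is fully tight and the carton still held (value of joint nut above 5.8 rad and x of guide_face in the frame of rail_face below 0.175 m), for 0.2 s.
At the end, for the whole second after the job is handed in: The wing nut is tight (within 0.2 rad of its stop) and the guide stands within 5 mm of snug, the 170 mm carton lying flat, square and at rest between guide and fixed rail, its near side no more than 5 mm off the rail (all of step 2 and x of carton in the frame of rail_face below 0.09 m and angle between the x axis of carton and the x axis of rail_face, either way round below 0.05 rad and angle between carton's own z axis and vertical below 0.05 rad and linear speed of carton below 0.01 m/s); the robot touches nothing.
It fails at once if the photo-eye is knocked (over 8 N) (contact force between photo_eye and the fingers above 8 N or contact force between photo_eye and the arm above 8 N).
It fails at once if a bystander is moved by more than 30 mm (distance of any of spare_carton, tape_roll, spray_bottle, handset from where it was at the start of the episode above 0.03 m).
It also fails if it takes over 67 s, if anything falls off the work surface, if the arm or the gripper's body presses on something with over 40 N, if the wrist force passes 120 N, or if a joint passes its speed limit or range.

## Robot

A 6-joint arm with a two-finger parallel gripper is mounted at the origin on the work surface. World frame = base frame: x ahead of the robot, y to its left, z up, the work surface at z = 0. Lengths are in mm, angles in rad, forces in N, time in s.
With the tool pointing down it reaches from about 325 to 900 mm from the base axis. Payload 6.1 kg.
Tool frame: the origin (TCP) lies on the centre line of the jaws, within the pads' length; the fingertips stand 17 mm ahead of it and the grasp point (between the pads) lies 2 mm behind it; z points along the fingers, y is the direction in which the jaws open and shut (so a half turn about z gives the same grasp; the last joint's range is limited). The gripper opens to 87 mm and grips with 3 to 60 N. Pads are 19 mm wide; open, the fingers measure 117 mm over their backs; the gripper's body (75 mm by 190 mm) begins 51 mm behind the grasp point.
Start: joints at [-1.348, 0.22, 1.526, -0, 1.395, -0.126], TCP at [213.599, -587.36, 239.538] pointing down, gripper open.
Joint ranges: [-2.98, 2.98], [-0.91, 2.08], [0.09, 2.57], [-1.24, 4.39], [0.2, 2.65], [-2.68, 2.68]. Speed limits (rad/s): [2.57, 2.57, 3.01, 3.14, 3.14, 3.14].

## Interface

Orientations are given as a unit quaternion [w, x, y, z].
In Python, from plant import robot gives the robot as it stands.
- The arm moves only by the tool move_arm, never from a script. Its argument "motion" is a list of rows, each a list of 3 entries, a list of its own where there are three numbers: the finger opening in m, from 0 to 0.087, then the shift along the tool's x, y, z in m, then the turn about the tool's z in degrees. A call has 1 to 12 rows; each row shifts and turns the commanded pose from where the row before left it, along the tool's axes as they then stand; what a row does not reach is not made up. A row lasts 1/12 s, in which the tool goes at most 41.7 mm and 7.16 degrees, less where a joint would pass 70% of its speed; a pose out of reach is approached as far as the arm can. A call is refused whole if a number of a shift passes 0.0417 or a number of a turn 7.16, either way. A call with a gripper value outside its range is refused whole. The fingers move at their own pace and stop on an object; the grip force is fixed at half the most. Time passes only in rows, so rows that do not move let the fingers close. It gives the time, the measured TCP pose, the force and the opening at its end, in the units of the state.
- robot.read_state(): the state, without advancing time (a new reading comes with each control period).
- robot.get_image(name): name is "scene" or "top" or "wrist"; returns a dict with "pixels" (480x640x3 uint8, red, green, blue), "depth" (480x640 float32, mm along the optical axis (not along the pixel's ray), 0 where there is no reading), "fx", "fy", "cx", "cy" (pixels), "view" (4x4, takes a point from world to camera coordinates). Camera axes: x right, y up, looking along -z (the intrinsics and any distortion apply to the point x, -y, -z); pixel columns grow to the right and rows downward; lengths in mm; the calibration is good to about 2 mm. The wrist camera is an equidistant fisheye: a pixel r from the principal point sees the ray r / f radians off the axis. A picture is of the moment at which its call begins.
- robot.sign_off(): hands the job in, once; it reports no verdict.
The state is a dict: "time_s": time; "joint_positions": joint angles; "qvel": joint speeds; "joint_efforts": joint torques, N m; "ee_pos": TCP position; "tcp_rot": TCP orientation; "contact_force": force on the tool from outside, world axes, zero at the start; "wrist_torque": the same for the moment, N m; "grip_width": finger opening in mm.
Only numpy, scipy, OpenCV 4.12 (cv2) and the standard library are available. Lean on these libraries where they do the work, as an engineer would, in place of code of your own. Each camera call takes 0.05 s, during which the arm holds its last target. There are 200 camera calls.

## Working session

There is one attempt and no reset: what is moved stays moved. The work goes in short steps, Python scripts to look and compute and a tool call to move; the robot and the scene stay as the last step left them, time stands still between calls to the robot, and variables do not carry over. Pictures are saved under pics/ and viewed, about 8 in all and at most 12, crops included, and the job is handed in when it is done.

Besides the shell and the picture viewer there is one more tool, called after ">>>" by a JSON object that holds its "method" and its "body". move_arm: Moves the arm, as the interface text tells. Its arguments: {"type":"object","properties":{"motion":{"type":"array"}},"required":["motion"]}

```bash
mkdir -p pics; cat > h.py <<'E'
import numpy as np, cv2
from plant import robot
def pts(im):
    """world xyz per pixel (pinhole cameras)"""
    d=im["depth"];h,w=d.shape
    u,v=np.meshgrid(np.arange(w),np.arange(h))
    c=np.stack([(u-im["cx"])/im["fx"]*d,-(v-im["cy"])/im["fy"]*d,-d,np.ones_like(d)],-1)
    return (c@np.linalg.inv(im["view"]).T)[...,:3]
def save(im,n): cv2.imwrite("pics/"+n,im["pixels"][...,::-1])
E
python3 - <<'E'
from h import *
for n in("scene","top"):
    im=robot.get_image(n); save(im,n+"0.png"); np.savez(n+"0.npz",**im)
    print(n,im["fx"],im["cx"],im["cy"],np.linalg.inv(im["view"]).round(3).tolist())
s=robot.read_state();print({k:np.round(v,3).tolist() for k,v in s.items()})
E
```

```text
scene 580.978996035955 313.9165138560193 235.93297049137092 [[-0.068, -0.782, 0.62, 1460.284], [0.998, -0.049, 0.048, 129.569], [-0.008, 0.622, 0.783, 1236.257], [0.0, 0.0, 0.0, 1.0]]
top 448.3251886535536 325.4523540531826 239.5117661436148 [[0.108, 0.973, -0.204, 361.868], [-0.994, 0.105, -0.025, 37.254], [-0.003, 0.206, 0.979, 1162.408], [0.0, 0.0, 0.0, 1.0]]
{'time_s': 0.1, 'joint_positions': [-1.348, 0.221, 1.528, -0.0, 1.395, -0.126], 'qvel': [-0.001, -0.002, -0.003, 0.0, -0.002, 0.0], 'joint_efforts': [0.0, -49.594, -38.852, 0.07, 0.051, -0.0], 'ee_pos': [213.474, -586.836, 238.552], 'tcp_rot': [-0.001, 0.985, 0.174, -0.0], 'contact_force': [0.339, 0.368, 0.526], 'wrist_torque': [0.021, 0.007, -0.06], 'grip_width': 86.848}
```

View pics/scene0.png

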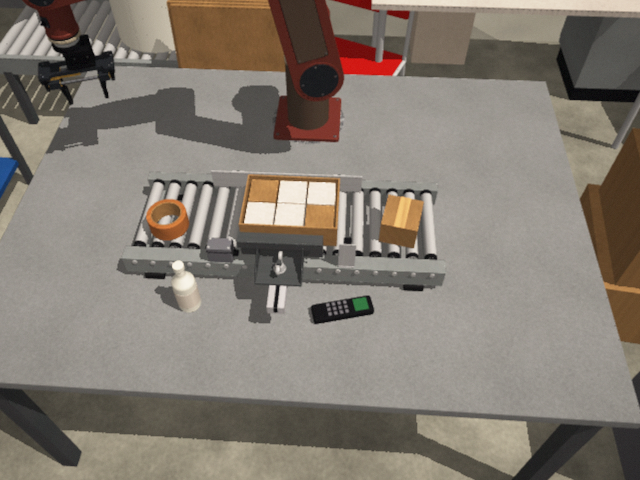

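View pics/top0.png

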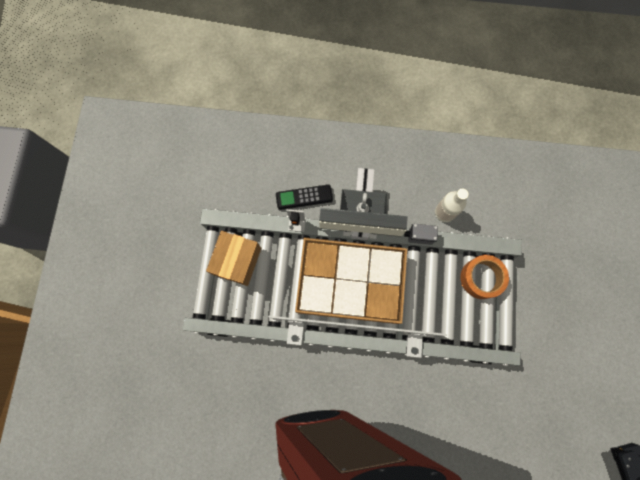

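The scene view shows the carton at (290,205), the guide at (280,240) and the nut at (280,262). The top view shows the lip at (363,218), the nut at (364,205), the photo-eye at (295,220) on the +y side, the terminal box at (424,232), and the rail along row ~325.

```bash
python3 - <<'E'
from h import *
P={}
for n in("top","scene"):
    im=dict(np.load(n+"0.npz")); P[n]=pts(im)
def box(n,r0,r1,c0,c1,z0,z1):
    p=P[n][r0:r1,c0:c1].reshape(-1,3); return p[(p[:,2]>z0)&(p[:,2]<z1)]
def rect(name,p):
    if len(p)<4: print(name,len(p));return
    (c,s,a)=cv2.minAreaRect(p[:,:2].astype(np.float32)); print(name,len(p),"c",np.round(c,1),"s",np.round(s,1),"a",round(a,2),"z",np.percentile(p[:,2],[5,50,95]).round(1))
for n,B in(("top",dict(lip=(195,240,310,420,166,178),foot=(185,240,330,400,104,119),nut=(190,225,340,385,128,152),rail=(305,350,250,460,137,147),carton=(230,335,285,415,146,156),eye=(195,245,270,312,110,170),box=(215,245,408,445,100,140),arm=(160,215,350,380,95,112),frame=(200,260,195,525,74,82),bottle=(170,230,425,480,60,200),lane=(200,370,180,525,60,90))),
 ("scene",dict(lip=(215,260,220,340,166,178),foot=(235,300,240,320,104,119),nut=(235,285,260,300,128,152),carton=(165,245,230,350,146,156),rail=(160,200,200,370,137,147),eye=(225,280,325,370,110,170),box=(225,270,195,240,100,140),arm=(270,320,255,295,95,112),frame=(235,290,110,450,74,82)))):
    for k,b in B.items(): rect(n+" "+k,box(n,*b))
im=dict(np.load("scene0.npz")); cv2.imwrite("pics/c0.png",cv2.resize(im["pixels"][220:310,195:375,::-1],None,fx=4,fy=4,interpolation=cv2.INTER_CUBIC))
for z in (168,):
  p=box("scene",225,285,325,370,95,180);print(p[:,2].max(),p.min(0),p.max(0))
E
```

```text
top lip 1152 c [627.4 -16.7] s [ 33.3 199.8] a 0.54 z [167.8 171.  174. ]
top foot 943 c [664.5 -18.3] s [132.3 164.8] a 8.87 z [104.7 107.9 113.9]
top nut 85 c [675.1   9. ] s [45.8 60. ] a 1.45 z [128.9 137.4 145.3]
top rail 1180 c [413.8 -27.5] s [ 55.9 398.4] a 0.43 z [137.4 140.  144.1]
top carton 662 c [498.2  -9.4] s [225.8 250.9] a 0.78 z [146.6 149.1 152.3]
top eye 243 c [600.1 123.5] s [92.5 35.2] a 30.26 z [119.9 151.8 164.8]
top box 484 c [ 620.6 -164. ] s [37.5 65.5] a 0.06 z [106.4 131.1 134.3]
top arm 871 c [717.  -17.5] s [117.3  71.6] a 4.72 z [100.5 106.1 110.3]
top frame 4982 c [623.  -16.1] s [150.6 796.8] a 6.25 z [74.6 77.7 81.1]
top bottle 629 c [ 677.9 -209.9] s [ 55.1 134.2] a 47.63 z [ 70.  113.6 164.7]
top lane 21424 c [528.2 -17.1] s [392.5 800.5] a 0.38 z [70.1 77.9 83.8]
scene lip 987 c [628.6   3.3] s [ 37.5 240.3] a 0.79 z [167.5 171.7 175.4]
scene foot 1641 c [684.1 -17.6] s [143.9 191.2] a 1.7 z [104.7 108.9 113.8]
scene nut 126 c [652.3  -7.2] s [73.7 75.6] a 33.2 z [128.8 138.1 150.3]
scene carton 594 c [504.2  -4.9] s [227.4 240.2] a 0.05 z [146.4 149.1 153.5]
scene rail 1990 c [435.  -25.8] s [106.4 396.9] a 0.86 z [137.5 140.6 145.3]
scene eye 463 c [596.6 119.9] s [107.4  36.4] a 31.22 z [113.8 140.  165. ]
scene box 533 c [ 606.8 -160. ] s [74.1 73.6] a 89.65 z [103.  130.1 136. ]
scene arm 932 c [726.4 -21.6] s [105.3  91.9] a 2.4 z [100.1 106.4 110.9]
scene frame 3967 c [626.4 -16.7] s [168.4 798.7] a 3.51 z [74.6 77.9 81.3]
168.88119830846608 [552.99065383  86.79696944  95.51606011] [636.73836189 161.51783396 168.88119831]
```

View pics/c0.png

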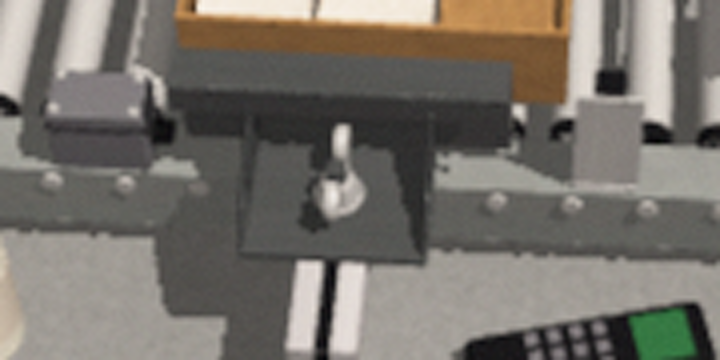

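Crop: nut at crop (340,175), wings roughly along x, with the inboard wing partly under the lip. The photo-eye is at (607,125), the box at (100,120). Next I get exact edges and a wrist view from above the nut.

```bash
python3 - <<'E'
from h import *
def edge(n,r,z,hi,yb):
    p=pts(dict(np.load(n+"0.npz")))[r[0]:r[1],r[2]:r[3]].reshape(-1,3); p=p[(abs(p[:,2]-z)<4)]
    out=[]
    for y in yb:
        q=p[abs(p[:,1]-y)<10,0]
        if len(q)>4: out.append((y,np.percentile(q,96 if hi else 4)))
    o=np.array(out); k=np.polyfit(o[:,0],o[:,1],1); print(n,z,hi,"x at y=-17:",np.polyval(k,-17).round(1),"slope deg",np.degrees(np.arctan(k[0])).round(2),o[:,1].round(0))
T=(190,245,310,420);yb=range(-105,75,20)
edge("top",T,171,True,yb);edge("top",T,171,False,yb)
edge("scene",(215,262,220,340),171,True,yb);
edge("top",(305,350,250,460),141,True,[-200,-180,-170,110,140,160]);edge("top",(305,350,250,460),141,True,range(-200,170,25))
edge("scene",(160,200,200,370),141,True,[-200,-180,-170,110,140,160])
edge("top",(225,345,285,425),149,False,range(-90,110,20))
E
```

```text
top 171 True x at y=-17: 642.0 slope deg -0.52 [643. 642. 643. 643. 642. 641. 642. 642. 641.]
top 171 False x at y=-17: 613.9 slope deg -0.34 [614. 614. 614. 614. 614. 614. 614. 614. 613.]
scene 171 True x at y=-17: 644.0 slope deg -0.78 [646. 644. 645. 644. 644. 645. 644. 644. 642.]
top 141 True x at y=-17: 394.8 slope deg 1.12 [391. 391. 391. 419. 389. 388.]
top 141 True x at y=-17: 416.9 slope deg 0.04 [391. 391. 390. 432. 441. 438. 436. 433. 430. 428. 425. 422. 420. 388.
 388.]
scene 141 True x at y=-17: 405.3 slope deg 3.42 [394. 393. 393. 469. 391. 390.]
top 149 False x at y=-17: 403.5 slope deg -0.0 [404. 403. 404. 403. 403. 403. 404. 403. 403. 404.]
```

>>> {"method": "move_arm", "body": {"motion": [[0.087,[0.04,0.0,0.0],0],[0.087,[0.04,0.0,0.0],0],[0.087,[0.04,0.0,0.0],0],[0.087,[0.04,0.0,0.0],0],[0.087,[0.04,0.0,0.0],0],[0.087,[0.04,0.0,0.0],0],[0.087,[0.04,0.0,0.0],0],[0.087,[0.04,0.0,0.0],0],[0.087,[0.03,0.0,0.0],0]]}}

```text
time_s: 0.85
ee_pos: [545.2, -465.6, 238.7]
tcp_rot: [-0.001, 0.985, 0.174, 0.0]
contact_force: [-0.3, -0.9, 0.5]
grip_width: 87.0
```

>>> {"method": "move_arm", "body": {"motion": [[0.0,[0.0241,-0.031,0.0],0],[0.0,[0.0241,-0.031,0.0],0],[0.0,[0.0241,-0.031,0.0],0],[0.0,[0.0241,-0.031,0.0],0],[0.0,[0.0241,-0.031,0.0],0],[0.0,[0.0241,-0.031,0.0],0],[0.0,[0.0241,-0.031,0.0],0],[0.0,[0.0241,-0.031,0.0],0],[0.0,[0.0241,-0.031,0.0],0],[0.0,[0.0241,-0.031,0.0],0],[0.0,[0.0241,-0.031,0.0],0],[0.0,[0.0241,-0.031,0.0],0]]}}

```text
time_s: 1.85
ee_pos: [687.1, -17.3, 238.9]
tcp_rot: [-0.0, 0.985, 0.174, -0.0]
contact_force: [2.1, -0.2, 0.6]
grip_width: 14.9
```

>>> {"method": "move_arm", "body": {"motion": [[0.0,[0,0,0],-7],[0.0,[0,0,0],-7],[0.0,[0,0,0],-7],[0.0,[0,0,0],-7],[0.0,[0,0,0],-7],[0.0,[0,0,0],-7],[0.0,[0,0,0],-7],[0.0,[0,0,0],-7],[0.0,[0,0,0],-7],[0.0,[0,0,0],-7],[0.0,[0,0,0],-7],[0.0,[0,0,0],-7]]}}

```text
time_s: 2.85
ee_pos: [686.8, -19.2, 238.7]
tcp_rot: [-0.001, 0.613, 0.79, -0.0]
contact_force: [-0.3, -0.2, -0.5]
grip_width: 0.2
```

>>> {"method": "move_arm", "body": {"motion": [[0.0,[0,0,0],-7],[0.0,[0,0,0],-7],[0.0,[0,0,0],-7],[0.0,[0,0,0],-7],[0.0,[0,0,0],-7],[0.0,[0,0,0],-7],[0.0,[0,0,0],-7],[0.0,[0,0,0],-7],[0.0,[0,0,0],-7],[0.0,[0,0,0],-7],[0.0,[0,0,0],-6],[0.0,[0,0,0],0]]}}

```text
time_s: 3.85
ee_pos: [686.8, -19.3, 238.8]
tcp_rot: [-0.001, -0.002, 1.0, 0.0]
contact_force: [-0.7, -0.2, -0.1]
grip_width: 0.4
```

```bash
python3 - <<'E'
from h import *
s=robot.read_state();print({k:np.round(v,3).tolist() for k,v in s.items()})
im=robot.get_image("wrist"); save(im,"w1.png"); np.savez("w1.npz",**im)
print(im["fx"],im["fy"],im["cx"],im["cy"],np.linalg.inv(im["view"]).round(3).tolist())
E
```

```text
{'time_s': 3.85, 'joint_positions': [-0.143, 0.369, 1.346, -0.0, 1.428, -1.717], 'qvel': [-0.001, -0.001, -0.002, 0.001, 0.001, 0.185], 'joint_efforts': [0.008, -56.805, -39.15, -0.054, 0.072, -1.527], 'ee_pos': [686.839, -19.28, 238.805], 'tcp_rot': [-0.001, -0.002, 1.0, 0.0], 'contact_force': [-0.71, -0.207, -0.065], 'wrist_torque': [0.108, -0.137, -0.011], 'grip_width': 0.439}
371.64829954431775 371.64829954431775 317.66666198961195 238.52407196689117 [[-0.003, -0.955, -0.298, 603.957], [1.0, -0.003, -0.002, -19.64], [0.001, -0.298, 0.955, 384.108], [0.0, 0.0, 0.0, 1.0]]
```

View pics/w1.png

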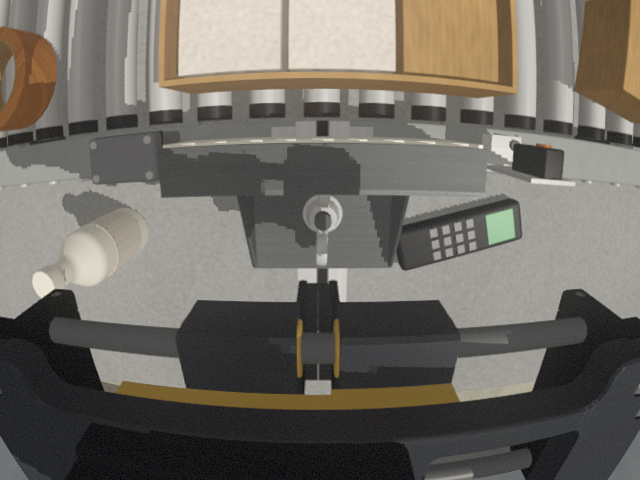

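Wrist view: nut hub at (322,213), outboard wing running down to (322,262), so the wings lie along x. Lip edge is at row ~193 and the photo-eye at (538,160). Now lower the closed fingers behind the lip and push.

>>> {"method": "move_arm", "body": {"motion": [[0.0,[0,0,0.035],0],[0.0,[0,0,0.034],0],[0.0,[0.01,0,0],0],[0.0,[0.01,0,0],0],[0.0,[0.01,0,0],0],[0.0,[0.006,0,0],0],[0.0,[0.006,0,0],0],[0.0,[0.006,0,0],0],[0.0,[0.006,0,0],0],[0.0,[0.006,0,0],0],[0.0,[0,0,0],0]]}}

```text
time_s: 4.82
ee_pos: [625.9, -19.3, 170.6]
tcp_rot: [-0.001, 0.0, 1.0, -0.0]
contact_force: [0.0, -0.6, -0.2]
grip_width: 0.4
```

>>> {"method": "move_arm", "body": {"motion": [[0.0,[0.003,0,0],0],[0.0,[0.003,0,0],0],[0.0,[0.003,0,0],0],[0.0,[0.003,0,0],0],[0.0,[0,0,0],0]]}}

```text
time_s: 5.23
ee_pos: [615.5, -19.4, 170.9]
tcp_rot: [0.001, 0.0, 1.0, -0.0]
contact_force: [4.8, -1.1, -2.7]
grip_width: 0.1
```

>>> {"method": "move_arm", "body": {"motion": [[0.0,[0.002,0,0],0],[0.0,[0.002,0,0],0],[0.0,[0.002,0,0],0],[0.0,[0.002,0,0],0],[0.0,[0.002,0,0],0],[0.0,[0,0,0],0]]}}

```text
time_s: 5.73
ee_pos: [606.1, -19.4, 170.9]
tcp_rot: [0.001, 0.0, 1.0, -0.0]
contact_force: [6.9, -0.5, -3.0]
grip_width: 0.3
```

>>> {"method": "move_arm", "body": {"motion": [[0.0,[0.001,0,0],0],[0.0,[0.001,0,0],0],[0.0,[0,0,0],0]]}}

```text
time_s: 5.98
ee_pos: [604.4, -19.5, 170.9]
tcp_rot: [0.002, 0.0, 1.0, -0.0]
contact_force: [7.4, -0.9, -3.1]
grip_width: 0.4
```

>>> {"method": "move_arm", "body": {"motion": [[0.0,[0.001,0,0],0],[0.0,[0.001,0,0],0],[0.0,[0,0,0],0]]}}

```text
time_s: 6.23
ee_pos: [603.3, -19.5, 171.0]
tcp_rot: [0.003, 0.0, 1.0, -0.0]
contact_force: [11.7, -0.8, -7.0]
grip_width: 0.7
```

Force is rising, so the guide is close to snug. A few more small steps.

>>> {"method": "move_arm", "body": {"motion": [[0.0,[0.001,0,0],0],[0.0,[0.001,0,0],0],[0.0,[0,0,0],0]]}}

```text
time_s: 6.48
ee_pos: [603.2, -19.5, 171.1]
tcp_rot: [0.005, 0.0, 1.0, -0.0]
contact_force: [18.9, -0.1, -10.8]
grip_width: 0.7
```

>>> {"method": "move_arm", "body": {"motion": [[0.0,[0.001,0,0],0],[0.0,[0.001,0,0],0],[0.0,[0,0,0],0]]}}

```text
time_s: 6.73
ee_pos: [603.0, -19.5, 171.2]
tcp_rot: [0.007, 0.0, 1.0, -0.0]
contact_force: [27.1, 0.0, -15.9]
grip_width: 0.4
```

```bash
python3 - <<'E'
from h import *
im=robot.get_image("scene"); np.savez("scene1.npz",**im)
it=robot.get_image("top"); np.savez("top1.npz",**it)
v=np.hstack([cv2.resize(i["pixels"][r[0]:r[1],r[2]:r[3],::-1],(400,300),interpolation=cv2.INTER_CUBIC) for i,r in((im,(165,285,205,365)),(it,(215,350,265,445)))])
cv2.imwrite("pics/c1.png",v)
E
```

```text
(no output)
```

View pics/c1.png

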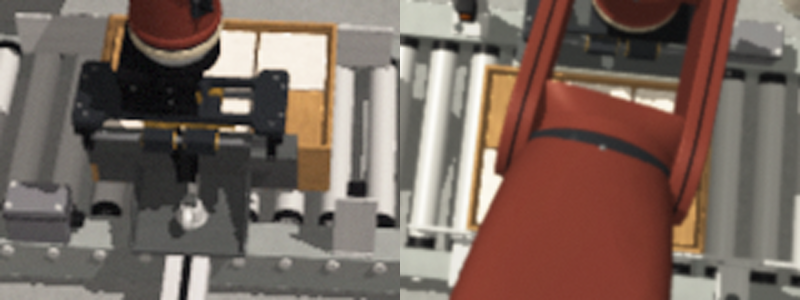

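Pictures (left scene, right top): the guide is against the carton and the carton appears against the rail; the top view is occluded by the arm. It stalled at 27 N, so it is snug. Back off and inspect.

>>> {"method": "move_arm", "body": {"motion": [[0.0,[-0.003,0,0],0],[0.0,[-0.003,0,0],0],[0.0,[-0.006,0,0],0],[0.0,[-0.008,0,0],0],[0.014,[-0.02,0,-0.035],0],[0.014,[-0.02,0,-0.035],0],[0.014,[-0.025,0,0],0],[0.014,[0,0,0],0],[0.014,[0,0,0],0],[0.014,[0,0,0],0]]}}

```text
time_s: 7.67
ee_pos: [681.3, -19.2, 239.3]
tcp_rot: [-0.001, 0.0, 1.0, 0.0]
contact_force: [0.5, -0.2, 0.7]
grip_width: 13.6
```

```bash
python3 - <<'E'
from h import *
im=robot.get_image("wrist"); np.savez("w2.npz",**im)
print(np.linalg.inv(im["view"]).round(3).tolist()); print(robot.read_state()["ee_pos"],robot.read_state()["grip_width"])
r=im["pixels"][100:320,180:480,::-1]; cv2.imwrite("pics/w2.png",cv2.resize(r,None,fx=2.6,fy=2.6,interpolation=cv2.INTER_CUBIC))
d=im["depth"]; print(d[185:275:6,300:345:4].round(0).astype(int))
E
```

```text
[[0.0, -0.955, -0.296, 598.676], [1.0, 0.001, -0.001, -19.258], [0.001, -0.296, 0.955, 384.73], [0.0, 0.0, 0.0, 1.0]]
[681.03354633 -19.14521949 239.24151862] 14.0370245115815
[[277 275 276 275 242 242 243 277 276 277 275 276]
 [278 277 277 278 244 243 243 278 278 277 278 277]
 [279 279 279 278 246 245 246 279 278 279 279 279]
 [280 281 280 280 280 280 281 281 279 280 280 281]
 [281 280 281 280 281 282 281 282 281 281 280 281]
 [288 287 289 289 289 288 287 289 289 289 288 288]
 [289 290 289 290 288 289 288 290 290 289 290 290]
 [291 292 292 291 290 291 291 291 292 291 292 292]
 [293 292 292 292 292 292 292 293 291 291 292 292]
 [293 294 294 293 294 294 293 294 293 294 293 294]
 [296 296 296 295 294 295 295 295 295 295 295 295]
 [295 297 297 297 297 296 297 298 298 297 297 298]
 [298 298 298 298 299 297 299 298 299 298 298 298]
 [300 300 299 300 300 299 300 301 299 300 301 300]
 [300 301 303 302 301 302 301 302 302 302 301 302]]
```

View pics/w2.png

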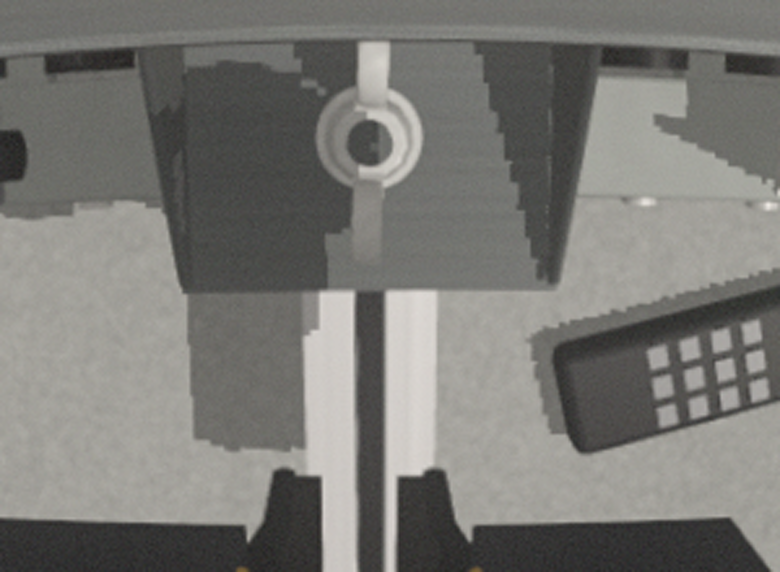

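Crop: hub ring centre at (369,137), i.e. full-image (321.9,152.7). The wings run from crop (374,45) to (366,258), almost along x. The guide stayed in. Cast rays for the centre, wing ends and hub heights.

```bash
cat >> h.py <<'E'
def fray(im,u,v):
    a=np.array([(u-im["cx"])/im["fx"],(v-im["cy"])/im["fy"]]);r=np.hypot(*a)
    c=np.array([a[0]/r*np.sin(r),-a[1]/r*np.sin(r),-np.cos(r)]); M=np.linalg.inv(im["view"])
    return M[:3,3],M[:3,:3]@c,c
def onz(im,u,v,z):
    o,d,_=fray(im,u,v); return (o+d*(z-o[2])/d[2]).round(1)
def dep(im,u,v):
    o,d,c=fray(im,u,v); return (o+d*im["depth"][int(round(v)),int(round(u))]/-c[2]).round(1)
E
python3 - <<'E'
from h import *
im=dict(np.load("w2.npz"))
f=lambda x,y:(180+x/2.6-.3,100+y/2.6-.3)
for n,p in dict(inb=(373.5,60),inb2=(372.5,95),outb=(367.5,200),outtip=(366,255),outtip_end=(366,262),hubC=(369,137),bolt=(360,142),hubL=(325,137),hubR=(412,137),hubF=(369,180),lip=(369,36),foot=(250,200)).items(): print(n,dep(im,*f(*p)))
print("hub at z",[(z,onz(im,*f(369,137),z)) for z in(115,122,132)])
print("wing on 145",onz(im,*f(373.5,60),145),onz(im,*f(366,258),145),onz(im,*f(369,142),132), "lip z172", onz(im,*f(369,38),172))
E
```

```text
inb [596.1 -15.4 143.8]
inb2 [604.9 -15.6 141.1]
outb [631.4 -16.9 142.1]
outtip [645.7 -17.2 141.8]
outtip_end [648.  -17.2 139.2]
hubC [615.8 -16.5 136.8]
bolt [617.2 -18.7 135.4]
hubL [617.1 -28.3 116.9]
hubR [617.1  -4.4 117.8]
hubF [627.9 -16.3 128.5]
lip [591.1 -16.9 171.9]
foot [635.6 -50.3 109.7]
hub at z [(115, array([617.3, -16.2, 115. ])), (122, array([616.8, -16.3, 122. ])), (132, array([616.1, -16.4, 132. ]))]
wing on 145 [596.1 -15.5 145. ] [645.8 -17.3 145. ] [617.4 -16.4 132. ] lip z172 [591.5 -16.9 172. ]
```

>>> {"method": "move_arm", "body": {"motion": [[0.03,[0.031,0.001,0],0],[0.03,[0.0315,0.0015,0],0],[0.03,[0,0,0],2],[0.03,[0,0,0.03],0],[0.03,[0,0,0.03],0],[0.03,[0,0,0.02],0],[0.03,[0,0,0.015],0],[0.03,[0,0,0],0]]}}

```text
time_s: 8.38
ee_pos: [615.6, -16.3, 140.7]
tcp_rot: [-0.004, 0.018, 1.0, 0.001]
contact_force: [-0.8, -0.4, 0.3]
grip_width: 29.7
```

>>> {"method": "move_arm", "body": {"motion": [[0.0,[0,0,0],0],[0.0,[0,0,0],0],[0.0,[0,0,0],0],[0.0,[0,0,0],0]]}}

```text
time_s: 8.72
ee_pos: [620.6, -16.7, 147.3]
tcp_rot: [0.001, 0.018, 1.0, 0.0]
contact_force: [0.9, 5.4, 1.3]
grip_width: 11.0
```

>>> {"method": "move_arm", "body": {"motion": [[0.0,[0,0,0],0],[0.0,[0,0,0],0],[0.0,[0,0,0],0]]}}

```text
time_s: 8.97
ee_pos: [620.6, -16.5, 147.1]
tcp_rot: [0.001, 0.018, 1.0, 0.0]
contact_force: [0.1, 2.1, 6.4]
grip_width: 10.1
```

>>> {"method": "move_arm", "body": {"motion": [[0.03,[0,0,0],0],[0.03,[0,0,0],0],[0.03,[0.0015,0,0.004],0],[0.03,[0,0,0],0],[0.0,[0,0,0],0],[0.0,[0,0,0],0],[0.0,[0,0,0],0],[0.0,[0,0,0],0],[0.0,[0,0,0],0]]}}

```text
time_s: 9.72
ee_pos: [617.9, -16.4, 141.1]
tcp_rot: [-0.0, 0.018, 1.0, 0.0]
contact_force: [0.3, 2.1, -2.0]
grip_width: 17.1
```

```bash
python3 - <<'E'
from h import *
s=robot.read_state();print({k:np.round(v,3).tolist() for k,v in s.items()})
im=robot.get_image("wrist")
r=im["pixels"][100:420,180:460,::-1]; cv2.imwrite("pics/w3.png",cv2.resize(r,None,fx=1.8,fy=1.8,interpolation=cv2.INTER_CUBIC))
E
```

```text
{'time_s': 9.717, 'joint_positions': [-0.154, 0.29, 1.634, 0.0, 1.218, -1.69], 'qvel': [-0.002, 0.0, -0.001, -0.002, -0.0, -0.001], 'joint_efforts': [-1.12, -51.652, -37.523, -0.587, -0.018, 0.007], 'ee_pos': [617.904, -16.4, 141.11], 'tcp_rot': [-0.0, 0.018, 1.0, 0.0], 'contact_force': [0.27, 2.101, -1.955], 'wrist_torque': [0.389, -0.189, 0.045], 'grip_width': 17.06}
```

View pics/w3.png

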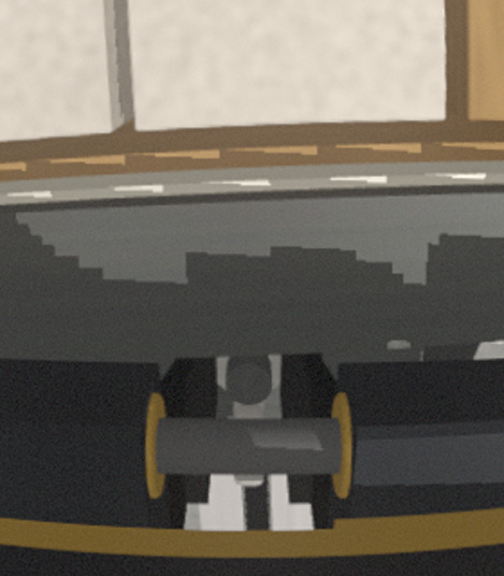

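The view shows both fingers on the hub, centred on the bolt at (248,380). The grip is firm, so turn clockwise.

>>> {"method": "move_arm", "body": {"motion": [[0.0,[0,0,0],3],[0.0,[0,0,0],3],[0.0,[0,0,0],3],[0.0,[0,0,0],3],[0.0,[0,0,0],4],[0.0,[0,0,0],4]]}}

```text
time_s: 10.27
ee_pos: [617.9, -16.3, 141.0]
tcp_rot: [-0.0, 0.192, 0.981, 0.0]
contact_force: [-0.1, 2.9, -4.0]
grip_width: 17.1
```

>>> {"method": "move_arm", "body": {"motion": [[0.0,[0,0,0],5],[0.0,[0,0,0],5],[0.0,[0,0,0],5],[0.0,[0,0,0],5],[0.0,[0,0,0],5],[0.0,[0,0,0],5],[0.0,[0,0,0],5],[0.0,[0,0,0],5],[0.0,[0,0,0],0]]}}

```text
time_s: 11.02
ee_pos: [618.1, -16.1, 140.9]
tcp_rot: [-0.0, 0.516, 0.856, 0.0]
contact_force: [0.7, 4.0, -4.8]
grip_width: 17.2
```

```bash
python3 - <<'E'
from h import *
s=robot.read_state();print({k:np.round(v,3).tolist() for k,v in s.items() if k in("ee_pos","tcp_rot","contact_force","wrist_torque","grip_width")})
im=robot.get_image("scene"); np.savez("scene2.npz",**im); iw=robot.get_image("wrist")
cv2.imwrite("pics/c2.png",np.hstack([cv2.resize(im["pixels"][200:290,220:340,::-1],(400,300),interpolation=cv2.INTER_CUBIC),cv2.resize(iw["pixels"][...,::-1],(400,300))]))
E
```

```text
{'ee_pos': [618.064, -16.106, 140.905], 'tcp_rot': [-0.0, 0.516, 0.856, 0.0], 'contact_force': [0.692, 3.994, -4.786], 'wrist_torque': [0.661, -0.429, 0.034], 'grip_width': 17.167}
```

View pics/c2.png

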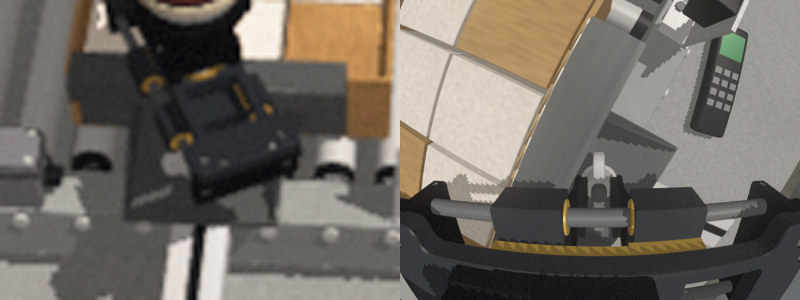

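Wrist view: the wing (598,165) is aligned with the fingers, so the nut follows. Continue.

>>> {"method": "move_arm", "body": {"motion": [[0.0,[0,0,0.0005],5],[0.0,[0,0,0],5],[0.0,[0,0,0],5],[0.0,[0,0,0],5],[0.0,[0,0,0],5],[0.0,[0,0,0],5],[0.0,[0,0,0],5],[0.0,[0,0,0],5],[0.0,[0,0,0],5],[0.0,[0,0,0],5],[0.0,[0,0,0],5],[0.0,[0,0,0],5]]}}

```text
time_s: 12.12
ee_pos: [618.4, -16.2, 140.7]
tcp_rot: [-0.0, 0.875, 0.484, 0.0]
contact_force: [2.2, 3.7, -5.4]
grip_width: 17.4
```

>>> {"method": "move_arm", "body": {"motion": [[0.0,[0,0,0.0004],5],[0.0,[0,0,0],5],[0.0,[0,0,0],5],[0.0,[0,0,0],5],[0.0,[0,0,0],5],[0.0,[0,0,0],5],[0.0,[0,0,0],5],[0.0,[0,0,0],5],[0.0,[0,0,0],5],[0.0,[0,0,0],5],[0.0,[0,0,0],5],[0.0,[0,0,0],5]]}}

```text
time_s: 13.12
ee_pos: [618.6, -16.5, 140.5]
tcp_rot: [-0.0, 1.0, -0.018, 0.001]
contact_force: [2.9, 3.2, -6.1]
grip_width: 17.1
```

```bash
python3 - <<'E'
from h import *
s=robot.read_state();print({k:np.round(v,3).tolist() for k,v in s.items() if k in("joint_positions","ee_pos","tcp_rot","contact_force","wrist_torque","grip_width")})
iw=robot.get_image("wrist")
cv2.imwrite("pics/w4.png",cv2.resize(iw["pixels"][160:400,200:440,::-1],(400,400),interpolation=cv2.INTER_CUBIC))
E
```

```text
{'joint_positions': [-0.154, 0.291, 1.634, 0.0, 1.215, 1.453], 'ee_pos': [618.612, -16.499, 140.513], 'tcp_rot': [-0.0, 1.0, -0.018, 0.001], 'contact_force': [2.922, 3.237, -6.088], 'wrist_torque': [0.571, -0.609, 0.071], 'grip_width': 17.071}
```

View pics/w4.png

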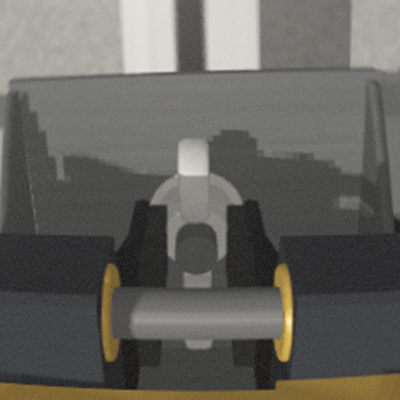

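Wrist view: the wing (193,160) is still aligned with the fingers after 180°. Go on 55°, then regrasp.

>>> {"method": "move_arm", "body": {"motion": [[0.0,[0,0,0.0003],5],[0.0,[0,0,0],5],[0.0,[0,0,0],5],[0.0,[0,0,0],5],[0.0,[0,0,0],5],[0.0,[0,0,0],5],[0.0,[0,0,0],5],[0.0,[0,0,0],5],[0.0,[0,0,0],5],[0.0,[0,0,0],5],[0.0,[0,0,0],5],[0.0,[0,0,0],0]]}}

```text
time_s: 14.17
ee_pos: [620.3, -16.5, 142.6]
tcp_rot: [-0.001, 0.879, -0.476, 0.003]
contact_force: [5.0, 3.7, 1.6]
grip_width: 15.1
```

>>> {"method": "move_arm", "body": {"motion": [[0.024,[0,0,0],0],[0.024,[0,0,0],0],[0.024,[0,0,-0.02],0],[0.024,[0,0,-0.03],0],[0.024,[0,0,0],-5],[0.024,[0,0,0],-7],[0.024,[0,0,0],-7],[0.024,[0,0,0],-7],[0.024,[0,0,0],-7],[0.024,[0,0,0],-7],[0.024,[0,0,0],-7],[0.024,[0,0,0],-7]]}}

```text
time_s: 15.17
ee_pos: [618.4, -17.6, 191.3]
tcp_rot: [0.001, 1.0, -0.021, 0.0]
contact_force: [-0.0, 0.1, 0.3]
grip_width: 23.8
```

>>> {"method": "move_arm", "body": {"motion": [[0.024,[0,0,0],-7],[0.024,[0,0,0],-7],[0.024,[0,0,0],-7],[0.024,[0,0,0],-7],[0.024,[0,0,0],-7],[0.024,[0,0,0],-7],[0.024,[0,0,0],-7],[0.024,[0,0,0],-7],[0.024,[0,0,0],-7],[0.024,[0,0,0],-7],[0.024,[0,0,0],-7],[0.024,[0,0,0],-7]]}}

```text
time_s: 16.17
ee_pos: [618.4, -17.6, 191.3]
tcp_rot: [0.001, 0.757, 0.653, -0.0]
contact_force: [0.3, 0.1, -0.5]
grip_width: 24.1
```

>>> {"method": "move_arm", "body": {"motion": [[0.024,[0,0,0],-7],[0.024,[0,0,0],-7],[0.024,[0,0,0],-7],[0.024,[0,0,0],-7],[0.024,[0,0,0],-7],[0.024,[0,0,0],-7],[0.024,[0,0,0],0],[0.024,[0,0,0],0]]}}

```text
time_s: 16.83
ee_pos: [618.3, -17.3, 191.0]
tcp_rot: [0.001, 0.478, 0.878, -0.0]
contact_force: [-0.7, 0.6, -0.9]
grip_width: 24.3
```

```bash
python3 - <<'E'
from h import *
s=robot.read_state();print({k:np.round(v,3).tolist() for k,v in s.items() if k in("time_s","joint_positions","ee_pos","tcp_rot","contact_force","wrist_torque","grip_width")})
iw=robot.get_image("wrist"); np.savez("w5.npz",**iw); t=robot.get_image("top"); np.savez("top3.npz",**t)
cv2.imwrite("pics/w5.png",np.hstack([cv2.resize(iw["pixels"][60:360,180:480,::-1],(480,480),interpolation=cv2.INTER_CUBIC),cv2.resize(t["pixels"][190:350,270:370,::-1],(300,480))]))
E
```

```text
{'time_s': 16.833, 'joint_positions': [-0.155, 0.242, 1.594, -0.001, 1.305, -0.729], 'ee_pos': [618.343, -17.313, 191.019], 'tcp_rot': [0.001, 0.478, 0.878, -0.0], 'contact_force': [-0.746, 0.615, -0.867], 'wrist_torque': [0.02, -0.13, -0.015], 'grip_width': 24.273}
```

View pics/w5.png

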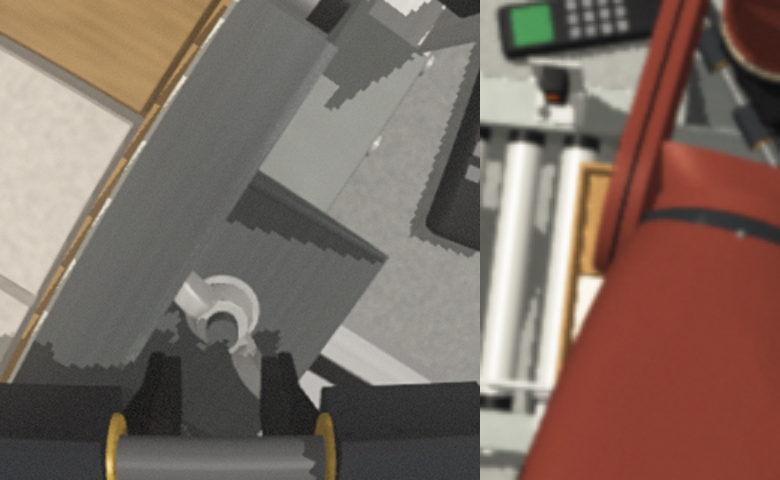

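The wing now looks lagged relative to the fingers (upper wing crop (190,288), lower (252,370)): the hub slipped late in the last arc, or the nut hit its stop. The guide is still against the carton. Measure the wing's heading.

```bash
cat >> h.py <<'E'
def wings(im,c=(618,-16.5),z0=130,z1=146,R=34,r0=10):
    vs,us=np.mgrid[0:480,0:640]
    a=np.stack([(us-im["cx"])/im["fx"],(vs-im["cy"])/im["fy"]],-1);r=np.linalg.norm(a,axis=-1)+1e-9
    cc=np.stack([a[...,0]/r*np.sin(r),-a[...,1]/r*np.sin(r),-np.cos(r)],-1);M=np.linalg.inv(im["view"])
    p=M[:3,3]+(cc*(im["depth"]/np.cos(r))[...,None])@M[:3,:3].T
    d=p[...,:2]-c; q=np.hypot(d[...,0],d[...,1]); return p,(p[...,2]>z0)&(p[...,2]<z1)&(q<R)&(q>r0)
E
python3 - <<'E'
from h import *
im=dict(np.load("w5.npz")); p,m=wings(im); 
m&=(np.mgrid[0:480,0:640][0]<295)
q=p[m]; d=q[:,:2]-np.array([618,-16.5]); ang=np.degrees(np.arctan2(d[:,1],d[:,0]))
h,e=np.histogram(ang,36,(-180,180)); print([(int(a),int(n)) for a,n in zip(e,h) if n])
for lo,hi in((-180,0),(0,180)):
    s=(ang>lo)&(ang<hi); print(lo,s.sum(),q[s].mean(0).round(1) if s.any() else "",np.median(ang[s]) if s.any() else "")
E
```

```text
[(-40, 26), (-30, 50), (-20, 63), (-10, 90), (0, 13), (140, 109), (150, 152), (160, 101), (170, 18)]
-180 229 [630.9 -19.9 138.3] -13.243681297762572
0 393 [601.9  -9.1 139.8] 154.03196701210067
```

>>> {"method": "move_arm", "body": {"motion": [[0.03,[0,0,0],-6],[0.03,[0,0,0],-6],[0.03,[0,0,0],-6],[0.03,[0,0,0],-6],[0.03,[0,0,0],-6],[0.03,[0.0003,0.0007,0],-6],[0.03,[0,0,0.025],0],[0.03,[0,0,0.023],0],[0.03,[0,0,0],0],[0.03,[0,0,0],0]]}}

```text
time_s: 17.77
ee_pos: [617.0, -15.9, 141.0]
tcp_rot: [-0.002, 0.183, 0.983, -0.0]
contact_force: [-0.2, -0.0, 0.2]
grip_width: 30.1
```

>>> {"method": "move_arm", "body": {"motion": [[0.0,[0,0,0],0],[0.0,[0,0,0],0],[0.0,[0,0,0],0],[0.0,[0,0,0],0],[0.0,[0,0,0],0]]}}

```text
time_s: 18.18
ee_pos: [619.0, -16.5, 143.9]
tcp_rot: [0.001, 0.182, 0.983, -0.0]
contact_force: [-0.8, -1.4, 4.2]
grip_width: 10.6
```

```bash
python3 - <<'E'
from h import *
s=robot.read_state();print({k:np.round(v,3).tolist() for k,v in s.items() if k in("joint_positions","tcp_rot","contact_force","wrist_torque","joint_efforts")})
iw=robot.get_image("wrist"); np.savez("w6.npz",**iw)
p,m=wings(iw); m&=(np.mgrid[0:480,0:640][0]<310)&(abs(np.mgrid[0:480,0:640][1]-318)<40); v,u=np.where(m)
print(len(u),p[m].mean(0).round(1)); print([(r,int(np.median(u[v==r])),int((v==r).sum())) for r in sorted(set(v))[::5]])
E
```

```text
{'joint_positions': [-0.154, 0.287, 1.632, -0.001, 1.22, -1.357], 'joint_efforts': [1.216, -47.552, -34.518, 0.646, -0.175, 0.011], 'tcp_rot': [0.001, 0.182, 0.983, -0.0], 'contact_force': [-0.783, -1.409, 4.249], 'wrist_torque': [-0.341, 0.05, 0.038]}
463 [610.5  -8.4 139.5]
[(np.int64(282), 342, 1), (np.int64(287), 334, 28), (np.int64(292), 336, 27), (np.int64(297), 331, 39), (np.int64(302), 300, 1)]
```

>>> {"method": "move_arm", "body": {"motion": [[0.0,[0,0,0.0],3],[0.0,[0,0,0],3],[0.0,[0,0,0],3],[0.0,[0,0,0],3],[0.0,[0,0,0],3],[0.0,[0,0,0],0]]}}

```text
time_s: 18.73
ee_pos: [619.1, -16.6, 143.9]
tcp_rot: [0.001, 0.31, 0.951, -0.0]
contact_force: [-0.9, -1.8, 5.3]
grip_width: 10.8
```

```bash
python3 - <<'E'
from h import *
s=robot.read_state();print({k:np.round(v,3).tolist() for k,v in s.items() if k in("joint_positions","tcp_rot","contact_force","wrist_torque","joint_efforts","grip_width")})
iw=robot.get_image("wrist"); np.savez("w7.npz",**iw)
a=dict(np.load("w6.npz"))["pixels"]
cv2.imwrite("pics/w7.png",np.hstack([cv2.resize(i[220:380,240:400,::-1],(400,400),interpolation=cv2.INTER_CUBIC) for i in(a,iw["pixels"])]))
E
```

```text
{'joint_positions': [-0.154, 0.287, 1.632, -0.001, 1.22, -1.093], 'joint_efforts': [0.951, -46.85, -33.948, 0.921, -0.183, 1.117], 'tcp_rot': [0.001, 0.31, 0.951, -0.0], 'contact_force': [-0.931, -1.826, 5.343], 'wrist_torque': [-0.374, 0.092, 0.383], 'grip_width': 10.847}
```

View pics/w7.png

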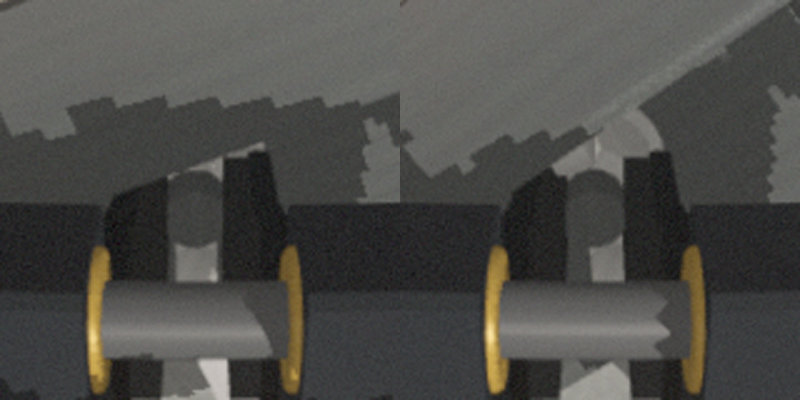

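Right vs left: the wing stayed put while the fingers turned ~13°, and the moment about z rose to 0.38 N m, well above the 0.1 N m drag. So the nut is at its dead stop. One more firm nudge to confirm, then release and lift.

>>> {"method": "move_arm", "body": {"motion": [[0.0,[0,0,0.0],3],[0.0,[0,0,0],3],[0.0,[0,0,0],0]]}}

```text
time_s: 19.03
ee_pos: [619.0, -16.4, 143.8]
tcp_rot: [0.001, 0.359, 0.933, -0.0]
contact_force: [-1.6, -1.4, 6.0]
grip_width: 11.2
```

```bash
python3 - <<'E'
from h import *
s=robot.read_state();print({k:np.round(v,3).tolist() for k,v in s.items() if k in("tcp_rot","contact_force","wrist_torque","grip_width")})
E
```

```text
{'tcp_rot': [0.001, 0.359, 0.933, -0.0], 'contact_force': [-1.636, -1.438, 6.019], 'wrist_torque': [-0.341, 0.059, 0.719], 'grip_width': 11.243}
```

>>> {"method": "move_arm", "body": {"motion": [[0.026,[0,0,0],0],[0.026,[0,0,0],0],[0.026,[0,0,0],0],[0.026,[0,0,-0.02],0],[0.026,[0,0,-0.03],0],[0.026,[0,0,-0.04],0],[0.026,[-0.04,0,-0.01],0],[0.026,[-0.03,0,0],0],[0.026,[0,0,0],0],[0.026,[0,0,0],0]]}}

```text
time_s: 19.87
ee_pos: [670.2, -63.7, 241.1]
tcp_rot: [-0.001, 0.359, 0.933, -0.0]
contact_force: [-0.0, 0.5, -0.4]
grip_width: 26.1
```

```bash
python3 - <<'E'
from h import *
s=robot.read_state();print({k:np.round(v,3).tolist() for k,v in s.items() if k in("time_s","tcp_rot","ee_pos","contact_force","wrist_torque")})
im=robot.get_image("wrist"); np.savez("w8.npz",**im)
p,m=wings(im,r0=13); V,U=np.mgrid[0:480,0:640]; m&=V<330
q=p[m]; d=q[:,:2]-np.array([618,-16.5]); s=d[:,0]<0
print("wing means",q[s].mean(0).round(1),s.sum(),q[~s].mean(0).round(1),(~s).sum())
l=np.diff([q[s].mean(0),q[~s].mean(0)],axis=0)[0]; print("heading",np.degrees(np.arctan2(l[1],l[0])).round(1))
f=(abs(p[...,2]-171.5)<4)&(V<330); g=p[f]; g=g[(g[:,0]>520)&(g[:,0]<640)&(abs(g[:,1]+17)<90)]; print("lip x",np.percentile(g[:,0],[2,98]).round(1),g[:,1].min().round(),g[:,1].max().round())
cv2.imwrite("pics/w8.png",np.hstack([im["pixels"][::1,:,::-1]]))
E
```

```text
{'time_s': 19.867, 'ee_pos': [670.185, -63.695, 241.056], 'tcp_rot': [-0.001, 0.359, 0.933, -0.0], 'contact_force': [-0.007, 0.456, -0.388], 'wrist_torque': [0.079, -0.085, -0.008]}
wing means [598.6  -9.4 141.5] 299 [638.3 -23.6 141.2] 316
heading -19.7
lip x [562.5 591.4] -107.0 73.0
```

View pics/w8.png

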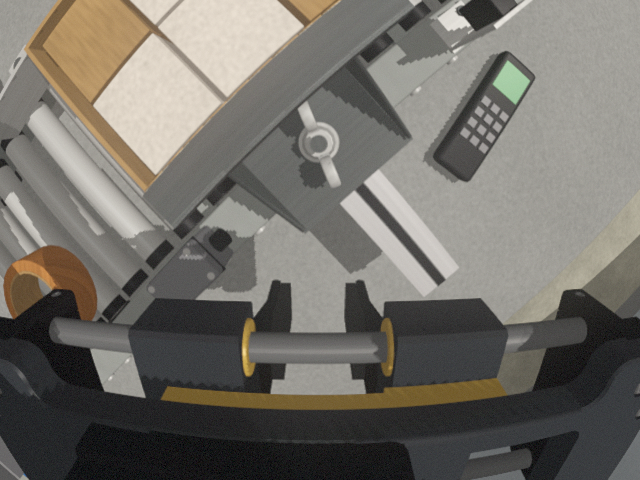

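The wings' heading is unchanged (-19.7°) even at 0.72 N m: fully tight. The picture shows the carton flush to the web, with the eye, box and tape untouched. Clear the arm aside to check the carton against the rail.

>>> {"method": "move_arm", "body": {"motion": [[0.026,[-0.021,-0.03,0],0],[0.026,[-0.021,-0.03,0],0],[0.026,[-0.021,-0.03,0],0],[0.026,[-0.021,-0.03,0],0],[0.026,[-0.021,-0.03,0],0],[0.026,[-0.021,-0.03,0],0],[0.026,[-0.021,-0.03,0],0],[0.026,[-0.021,-0.03,0],0],[0.026,[-0.021,-0.03,0],0],[0.026,[-0.021,-0.03,0],0],[0.026,[-0.021,-0.03,0],0],[0.026,[0,0,0],0]]}}

```text
time_s: 20.92
ee_pos: [617.6, -468.3, 240.3]
tcp_rot: [-0.001, 0.361, 0.933, -0.001]
contact_force: [0.9, -0.7, -0.3]
grip_width: 25.7
```

```bash
python3 - <<'E'
from h import *
im=robot.get_image("top"); np.savez("top4.npz",**im); p0=pts(im)
def edge(nm,r,z,hi,yb,x0,x1):
    p=p0[r[0]:r[1],r[2]:r[3]].reshape(-1,3); p=p[(abs(p[:,2]-z)<3.5)&(p[:,0]>x0)&(p[:,0]<x1)]; o=[]
    for y in yb:
        q=p[abs(p[:,1]-y)<10,0]
        if len(q)>4:o.append((y,np.percentile(q,96 if hi else 4)))
    o=np.array(o)
    k=np.polyfit(o[:,0],o[:,1],1);print(nm,np.polyval(k,-17).round(1),np.degrees(np.arctan(k[0])).round(2),o[:,1].round(0))
A=(190,360,250,460)
edge("lip out",A,171.5,True,range(-105,75,20),540,620);edge("lip face",A,171.5,False,range(-105,75,20),540,620)
edge("carton near",A,150,False,range(-90,95,15),370,560)
edge("rail",A,142,True,[-200,-180,-165,130,145,160],370,400)
cv2.imwrite("pics/t4.png",cv2.resize(im["pixels"][190:360,250:450,::-1],None,fx=3.5,fy=3.5,interpolation=cv2.INTER_CUBIC))
E
```

```text
lip out 590.5 -0.25 [591. 590. 591. 591. 591. 591. 590. 590. 590.]
lip face 562.6 -0.23 [563. 563. 563. 563. 562. 562. 562. 563. 562.]
carton near 390.3 -0.35 [391. 391. 391. 390. 390. 390. 390. 390. 390. 390. 390. 390. 389.]
rail 389.6 -0.37 [391. 391. 391. 389. 389. 389.]
```

```bash
python3 -c "
from plant import robot
print(robot.sign_off(), robot.read_state()['time_s'])"
```

```text
the job is handed in; nothing more can be done
the job is handed in; nothing more can be done
```

I pushed the guide in about 51 mm at its lip until it stalled at 27 N. I then gripped the nut's hub, turned it about 200° clockwise to its stop, cleared the arm aside and handed the job in at about 21 s.

**Carton and guide:** In the last top view the carton's near edge was at x ≈ 390.3 mm and the rail face at x ≈ 389.6 mm, parallel to within 0.1°. The lip edge, from its known 32 mm depth, puts the guide face about 169–171 mm from the rail.

**Nut:** At the stop the wings did not move under 0.38 N m and then 0.72 N m, against a drag of at most 0.1 N m.

**What disagreed or went unchecked:**
- The nut stopped after about 3.5 rad, so it must have started part-way on. At the end of the first turn the fingers slipped about 35° on the hub, which I took as reaching the stop and confirmed with a second grip.
- The directly measured lip-face edge gave about 173 mm to the rail. That measurement read about 2 mm high in the starting view too.
- I could not view the final top picture, because the 12-picture limit was reached, so the last check is numeric only.
- I did not re-measure the photo-eye, terminal box or loose items. Nothing in the force readings suggested contact with them.

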